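# Turn a mould over onto its board

### The job

A shallow steel mould leans in the sloped steel stand, mouth up, with a wooden board lying on its mouth. Turn mould and board over together, board kept against the mouth, and put them back centred in the stand so that they lean on its rails the other way round: board underneath against the rails, mould on top with its mouth down on the board. Let go, and do not push the other things about.

Things in the scene. Friction and masses are not known exactly. Their poses are not given: they have to be found in the camera images.
- stand: Fixed plain steel stand: two rails (12 mm wide, at y -45 and +45 mm) slope at 50 degrees on a base plate 150 x 130 mm. Origin on the table, z up, y across the rails; x is, level, the way the rails go down (roughly to the robot's left). In this frame down the slope is (0.643, 0, -0.766) and square out of the rails' face is (0.766, 0, 0.643). Place and yaw vary.
- rest_center (a point): Point of the stand (same axes) midway between the rails, in the plane of their face, 65 mm up the slope from the ledges: where the centre of the face that lies against the rails belongs, at the start and at the end.
- ledge_corner (a point): Point of the stand midway between the rails where their face meets two foot ledges (x 24, z 32 mm in the stand's frame). The ledges stand 60 mm square out from the rails' face; the lower edges of mould and board stand on them.
- rail_top (a point): Point of the stand midway between the upper ends of the rails' face, 77 mm up the slope from the ledges. The leaning pair reaches 130 mm up, so its upper 53 mm stand free on both sides: grip it there through its 46 mm thickness, a finger on either face, fingers pointing down the slope, 40 degrees from vertical.
- mould: Loose open rectangular tin of plain steel, 130 (x) x 150 (y) mm over its flat rim, 36 mm high, walls and floor 4 mm; the rim stands out 5 mm from the 120 x 140 mm sides. About 0.22 kg. Origin: centre of the underside of its floor; z out through the mouth, x down the slope at the start, when its underside lies on the rails.
- mould_mouth (a point): Centre of the mould's mouth, in the plane of its rim, 36 mm along z from the mould's origin (same axes as the mould).
- board: Loose flat wooden board 130 (x) x 150 (y) x 10 mm, about 0.13 kg. Origin: centre of the face that lies on the mould's rim, so within a few mm of mould_mouth while the pair is together; z points away from the mould, x down the slope at the start.
- board_face (a point): Centre of the board's other face, 10 mm along z from the board's origin: outermost at the start, against the rails at the end.
- small_cup: Bystander: open steel cup 68 mm across, 42 mm high, on the table about 15 cm from the stand, beyond its lower end. Origin at the centre of its underside, z up.
- sauce_pot: Bystander: lidded portion pot with brown sauce, 53 mm across, 36 mm high, about 15 cm beside the stand, on its +y side, nearer the robot. Origin at the centre of its underside, z up.
- rice_box: Bystander: white lidded food tub 103 x 144 x 56 mm, on the left of the table. Origin at the centre of its underside, z up.
- kitchen_timer: Bystander: round red and white timer, 62 mm across, 40 mm high, on the left of the table. Origin at the centre of its underside, z up.
There are look-alikes about, which are no part of the job. There is more than one size of the mould; the job needs the largest.

How it is judged:
At the end, for the whole second after the job is handed in: Both rest released and still (<0.02 m/s) in the stand, turned over: z axes of both 120 to 140 degrees from up, board_face within 25 mm of rest_center, mould_mouth within 15 mm of the board's origin, y axes within 0.2 rad of the stand's (angle between mould's own z axis and vertical between 2.09 and 2.44 rad and angle between board's own z axis and vertical between 2.09 and 2.44 rad and distance between mould_mouth and board below 0.015 m and distance between board_face and rest_center below 0.025 m and angle between the y axis of each of board, mould and the y axis of stand, either way round below 0.2 rad and linear speed of each of mould, board below 0.02 m/s); the robot touches nothing.
It fails at once if the board comes away from the mould's mouth (mouth centre and board centre more than 30 mm apart) (distance between mould_mouth and board above 0.03 m).
It fails at once if the steel cup is pushed more than 30 mm (distance of small_cup from where it was at the start of the episode above 0.03 m).
It fails at once if the sauce pot is pushed more than 30 mm (distance of sauce_pot from where it was at the start of the episode above 0.03 m).
It fails at once if the food tub is pushed more than 30 mm (distance of rice_box from where it was at the start of the episode above 0.03 m).
It fails at once if the timer is pushed more than 30 mm (distance of kitchen_timer from where it was at the start of the episode above 0.03 m).
It also fails if it takes over 48 s, if anything falls off the work surface, if the arm or the gripper's body presses on something with over 40 N, if the wrist force passes 120 N, or if a joint passes its speed limit or range.

### The arm

A 6-joint arm with a two-finger parallel gripper is mounted at the origin on a cart in front of the work surface, level with it; the furniture and walls round the work are solid. World frame = base frame: x ahead of the robot, y to its left, z up, the work surface at z = 0. Lengths are in m, angles in rad, forces in N, time in s.
With the tool pointing down it reaches from about 0.3 to 1 m from the base axis. Payload 5.1 kg.
Tool frame: the origin (TCP) lies midway between the tips of the shut fingers; the grasp point (between the pads) lies 19 mm behind it; z points along the fingers, y is the direction in which the jaws open and shut (so a half turn about z gives the same grasp; the last joint's range is limited). The gripper opens to 95 mm and grips with 3 to 60 N. Pads are 20 mm wide; open, the fingers measure 119 mm over their backs; the gripper's body (75 mm by 180 mm) begins 59 mm behind the grasp point.
Start: joints at [-1.342, 0.124, 1.65, -0, 1.367, -0.083], TCP at [0.199, -0.619, 0.215] pointing down, gripper open.
Joint ranges: [-2.61, 2.61], [-1.02, 2.33], [0.03, 2.71], [-1.35, 4.49], [0.32, 2.68], [-2.91, 2.91]. Speed limits (rad/s): [2.57, 2.57, 3.14, 3.14, 3.14, 3.14].

### API

Orientations are given as a 3x3 rotation matrix whose columns are the frame's x, y, z axes.
In Python, from workcell import r gives the robot as it stands. The module is installed in compiled form; this text tells all that it offers.
- The arm moves only by the tool carry_out, never from a script. Its argument "series" is a list of rows, each a list of 3 entries, a list of its own where there are three numbers: the shift along the tool's x, y, z in m, then the turn, a rotation vector about the tool's x, y, z in degrees, then the finger opening in m, from 0 to 0.0951. A call has exactly 10 rows; each row is the pose to reach, as a shift and turn from the pose commanded when the call began, along the tool's axes at that moment; what a row does not reach only later rows make up. A row lasts 1/12 s, in which the tool goes at most 41.7 mm and 7.16 degrees, less where a joint would pass 70% of its speed; a pose out of reach is approached as far as the arm can. A call with a gripper value outside its range is refused whole. The fingers move at their own pace and stop on an object; "force" is the grip in N (left out, the last holds). Time passes only in rows, so rows that repeat a pose let the fingers close, or fill a call up. It gives the time, the measured TCP pose, the force and the opening at its end, in the units of the state.
- r.get_obs(): the state, without advancing time (a new reading comes with each control period).
- r.get_image(name): name is "scene" or "top"; returns a dict with "color" (420x560x3 uint8, blue, green, red), "depth" (420x560 float32, m along the optical axis (not along the pixel's ray), 0 where there is no reading), "K" (3x3 intrinsics, pixels), "R" (3x3) and "t" (3): a world point X has camera coordinates R X + t. Camera axes: x right, y down, z forward; pixel columns grow to the right and rows downward; lengths in m; the calibration is good to about 2 mm. A picture is of the moment at which its call begins.
- r.sign_off(): hands the job in, once; it reports no verdict.
Trained networks look in a picture, given as the dict that the camera call returned (one of the last four; its "shot" number tells which), for a name from the list of things; names that differ only in an ending like _2 or _b are one class to them, and where a whole thing is asked for, a point or a joint stands for the part that bears it (a point fixed in the world has none). Each returns a list of dicts, best first, with "conf" (0 to 1); they miss things now and then, are a little off and sometimes report something else, mostly with a low value. They report only what shows in the picture. A call takes as long as a camera call. They do not tell look-alikes from the thing itself.
- r.look_for(picture, name): "box" ([left, top, right, bottom] in pixels, round what is visible of it).
- r.landmark_of(picture, name): "point" ([column, row] in pixels: a listed point, or the origin of a listed thing).
The state is a dict: "clock": time; "qpos": joint angles; "joint_vel": joint speeds; "effort": joint torques, N m; "tcp_pos": TCP position; "orientation": TCP orientation; "force": force on the tool from outside, world axes, zero at the start; "ft_torque": the same for the moment, N m; "width": finger opening in m.
Only numpy, scipy, OpenCV 4.12 (cv2) and the standard library are available. Lean on these libraries where they do the work, as an engineer would, in place of code of your own. Each camera call takes 0.05 s, during which the arm holds its last target.

## Working session

There is one attempt and no reset: what is moved stays moved. The work goes in short steps, Python scripts to look and compute and a tool call to move; the robot and the scene stay as the last step left them, time stands still between calls to the robot, and variables do not carry over. Pictures are saved under pics/ and viewed, and the job is handed in when it is done.

Besides the shell and the picture viewer there is one more tool, called as a command line: name --argument value ..., lists and objects as JSON in quotes. carry_out: Moves the arm, as the interface text tells. Its arguments: {"type":"object","properties":{"series":{"type":"array"},"force":{"type":"number"}},"required":["series"]}

```bash
mkdir -p pics; cat > look.py <<'E'
import sys,cv2,numpy as np,pickle
from workcell import r
tag=sys.argv[1]
o=r.get_obs(); print(o['clock'],o['tcp_pos'],o['width'],o['force'])
for n in ['scene','top']:
    p=r.get_image(n); cv2.imwrite(f'pics/{tag}_{n}.png',p['color']); pickle.dump(p,open(f'{tag}_{n}.pkl','wb'))
    if len(sys.argv)>2:
        for k in sys.argv[2].split(','):
            for f in (r.look_for,r.landmark_of):
                print(n,k,[(np.round(d.get('box',d.get('point'))).astype(int).tolist(),round(d['conf'],2)) for d in f(p,k)][:4])
E
python3 look.py a stand,rest_center,ledge_corner,rail_top,mould,mould_mouth,board,board_face,small_cup,sauce_pot,rice_box,kitchen_timer
```

```text
0.0 [ 0.19923952 -0.61802954  0.21338872] 0.09529289334774649 [ 0.08906899  0.475497   -0.25025748]
scene stand [([257, 181, 325, 222], 0.8), ([138, 294, 210, 370], 0.21)]
scene stand [([294, 199], 0.79)]
scene rest_center [([254, 175, 322, 220], 0.79)]
scene rest_center [([240, 209], 0.37)]
scene ledge_corner [([257, 176, 326, 223], 0.6), ([139, 297, 208, 373], 0.54)]
scene ledge_corner [([281, 194], 0.65)]
scene rail_top [([257, 179, 320, 224], 0.93), ([313, 220, 332, 238], 0.36)]
scene rail_top []
scene mould [([245, 238, 300, 284], 0.72), ([353, 176, 397, 206], 0.63), ([290, 168, 322, 206], 0.6)]
scene mould [([374, 186], 0.79), ([272, 256], 0.79), ([298, 175], 0.78)]
scene mould_mouth [([247, 236, 297, 285], 0.74), ([290, 146, 326, 208], 0.72), ([353, 177, 397, 206], 0.63)]
scene mould_mouth [([272, 260], 0.72), ([374, 194], 0.64)]
scene board [([263, 138, 314, 204], 0.97), ([289, 168, 326, 208], 0.15)]
scene board [([288, 171], 0.82)]
scene board_face [([263, 137, 313, 203], 0.86), ([225, 191, 248, 218], 0.54)]
scene board_face [([286, 170], 0.71)]
scene small_cup [([223, 193, 
[... 828 characters left out ...]
 0.9), ([248, 193, 293, 242], 0.8), ([373, 231, 428, 285], 0.71)]
top mould_mouth [([402, 258], 0.87), ([271, 219], 0.7)]
top board [([317, 152, 381, 207], 0.55)]
top board [([346, 178], 0.76), ([347, 177], 0.3)]
top board_face [([315, 152, 380, 206], 0.71), ([321, 162, 383, 213], 0.26)]
top board_face [([347, 177], 0.88)]
top small_cup [([294, 144, 320, 166], 0.65)]
top small_cup [([304, 158], 0.9)]
top sauce_pot []
top sauce_pot [([323, 245], 0.66)]
top rice_box [([135, 178, 190, 224], 0.66), ([315, 155, 378, 222], 0.46), ([322, 159, 384, 214], 0.39)]
top rice_box [([166, 205], 0.86)]
top kitchen_timer [([158, 235, 184, 257], 0.88)]
top kitchen_timer [([170, 242], 0.86), ([305, 158], 0.5)]
```

View pics/a_scene.png

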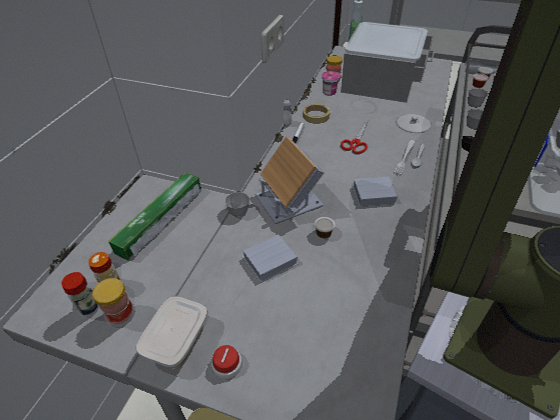

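View pics/a_top.png

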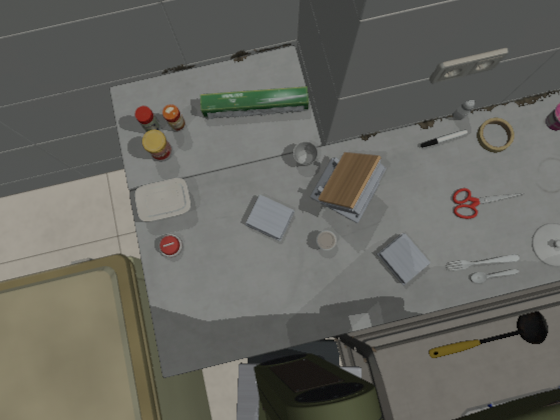

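The pictures show the stand with the board on top at scene (288,172) / top (348,180). The two grey tins lying on the table (scene (272,258) and (374,190)) are the look-alikes. Next I measure poses from depth.

```bash
cat > geo.py <<'E'
import pickle,numpy as np
def load(tag,n): return pickle.load(open(f'{tag}_{n}.pkl','rb'))
def cloud(p):
    d=p['depth'];h,w=d.shape;u,v=np.meshgrid(np.arange(w),np.arange(h))
    K=p['K'];c=np.stack([(u-K[0,2])/K[0,0]*d,(v-K[1,2])/K[1,1]*d,d],-1)
    X=(c-p['t'])@p['R']; X[d==0]=np.nan
    return X
def proj(p,X):
    c=np.atleast_2d(X)@p['R'].T+p['t']; q=c@p['K'].T; return q[:,:2]/q[:,2:]
E
cat > m.py <<'E'
from geo import *
import cv2
from workcell import r
np.set_printoptions(precision=4,suppress=True)
o=r.get_obs();print(o['orientation'],o['qpos'])
pl=[]
for n in ['scene','top']:
    p=load('a',n);X=cloud(p);b=p['color'].astype(int)
    print(n,'cam',-p['R'].T@p['t'])
    m=(b[...,2]-b[...,0]>35)
    m2=np.zeros_like(m); 
    if n=='scene': m2[136:208,260:320]=1
    else: m2[148:216,312:385]=1
    m&=m2&np.isfinite(X[...,0])
    m=cv2.erode(m.astype(np.uint8),np.ones((3,3)))>0
    P=X[m];
    for _ in range(4):
        c=P.mean(0);nn=np.linalg.svd(P-c)[2][2];nn*=np.sign(nn[2]);P=P[abs((P-c)@nn)<.006]
    print(n,len(P),c,nn,'tilt',np.degrees(np.arccos(nn[2])),'az',np.degrees(np.arctan2(nn[1],nn[0])))
    # extents
    h=nn[:2]/np.linalg.norm(nn[:2]);ya=np.array([-h[1],h[0],0]);ds=np.cross(ya,nn)
    for a in(ya,ds): e=(P-c)@a;print(e.min(),e.max())
    uv=(np.stack([(P-c)@ya,(P-c)@ds],1)*1000).astype(np.float32);print(cv2.minAreaRect(uv))
for n in ['top']:
    X=cloud(load('a',n))
    for v,u in [(158,304),(242,323),(244,327),(200,350),(184,339),(215,335),(140,340),(130,350),(120,360),(100,360),(125,330),(200,170),(99,250)]: print(u,v,X[v,u])
E
python3 m.py
```

```text
[[ 0.9518  0.3068 -0.    ]
 [ 0.3068 -0.9518  0.    ]
 [-0.     -0.     -1.    ]] [-1.3416  0.1238  1.6503 -0.      1.3675 -0.0826]
scene cam [0.1293 0.6088 0.8078]
scene 1661 [ 0.6196 -0.1092  0.1147] [0.3633 0.6767 0.6404] tilt 50.17552176548503 az 61.770990346797184
-0.07615705625878963 0.06968456137287625
-0.06008697191283531 0.06355047113343792
((-3.2720870971679688, 1.7763824462890625), (145.50491333007812, 123.78997802734375), 0.21652130782604218)
top cam [0.3083 0.0512 1.3027]
top 1638 [ 0.6208 -0.1123  0.1193] [0.3609 0.6737 0.6449] tilt 49.842454417438404 az 61.82360622287048
-0.07361218961558572 0.06973274156417884
-0.06033449262320375 0.06610903531023518
((-1.9363250732421875, 2.897052764892578), (126.464111328125, 143.32040405273438), 89.98352813720703)
304 158 [ 0.708  -0.0033  0.0035]
323 242 [ 0.4688 -0.0561  0.0314]
327 244 [ 0.4631 -0.0663  0.0362]
350 200 [ 0.5581 -0.1108  0.1527]
339 184 [ 0.6099 -0.0897  0.1039]
335 215 [ 0.5476 -0.0907  0.003 ]
340 140 [ 0.7647 -0.1045 -0.0006]
350 130 [ 0.7707 -0.1236  0.065 ]
360 120 [ 0.773  -0.1397  0.1327]
360 100 [ 0.7679 -0.1181  0.2674]
330 125 [ 0.7537 -0.062   0.1432]
170 200 [0.569  0.355  0.0475]
250 99 [0.8597 0.1512 0.0524]
```

```bash
cat > ik.py <<'E'
import numpy as np
from scipy.spatial.transform import Rotation as R
az=np.radians(61.8);xs=np.array([np.cos(az),np.sin(az),0]);ys=np.array([-xs[1],xs[0],0]);Z=np.array([0,0,1.])
n=np.sin(np.radians(50))*xs+np.cos(np.radians(50))*Z; ds=np.cross(ys,n)
rest=np.array([.6065,-.1417,.0818])
def pose(up,out,s): # TCP position with 'up' mm from ledges, tool y = s*n
    y=s*n;z=ds;x=np.cross(y,z);return rest-(up-65)*1e-3*ds+out*1e-3*n,np.stack([x,y,z],1)
C=R.from_euler('z',90,degrees=True).as_matrix()
if __name__=='__main__':
  for up in(88,200):
   for s in(1,-1):
    for d6 in(.2,.3):
      p,T=pose(up,23,s);w=p-d6*T[:,2]
      for th in(1.5,1.8,2.1):
        q1=np.arctan2(w[1],w[0]);M=(R.from_euler('z',q1)*R.from_euler('y',th)).as_matrix().T@T@C.T
        print(up,s,d6,th,p.round(3),w.round(3),round(q1,2),R.from_matrix(M).as_euler('ZYZ').round(2))
E
python3 ik.py
```

```text
88 1 0.2 1.5 [ 0.608 -0.139  0.114] [ 0.547 -0.252  0.267] -0.43 [ 0.7   1.59 -1.48]
88 1 0.2 1.8 [ 0.608 -0.139  0.114] [ 0.547 -0.252  0.267] -0.43 [ 0.72  1.36 -1.67]
88 1 0.2 2.1 [ 0.608 -0.139  0.114] [ 0.547 -0.252  0.267] -0.43 [ 0.79  1.14 -1.89]
88 1 0.3 1.5 [ 0.608 -0.139  0.114] [ 0.517 -0.309  0.344] -0.54 [ 0.7   1.66 -1.56]
88 1 0.3 1.8 [ 0.608 -0.139  0.114] [ 0.517 -0.309  0.344] -0.54 [ 0.71  1.43 -1.75]
88 1 0.3 2.1 [ 0.608 -0.139  0.114] [ 0.517 -0.309  0.344] -0.54 [ 0.76  1.2  -1.96]
88 -1 0.2 1.5 [ 0.608 -0.139  0.114] [ 0.547 -0.252  0.267] -0.43 [0.7  1.59 1.66]
88 -1 0.2 1.8 [ 0.608 -0.139  0.114] [ 0.547 -0.252  0.267] -0.43 [0.72 1.36 1.47]
88 -1 0.2 2.1 [ 0.608 -0.139  0.114] [ 0.547 -0.252  0.267] -0.43 [0.79 1.14 1.25]
88 -1 0.3 1.5 [ 0.608 -0.139  0.114] [ 0.517 -0.309  0.344] -0.54 [0.7  1.66 1.58]
88 -1 0.3 1.8 [ 0.608 -0.139  0.114] [ 0.517 -0.309  0.344] -0.54 [0.71 1.43 1.39]
88 -1 0.3 2.1 [ 0.608 -0.139  0.114] [ 0.517 -0.309  0.344] -0.54 [0.76 1.2  1.18]
200 1 0.2 1.5 [ 0.574 -0.203  0.2  ] [ 0.513 -0.316  0.353] -0.55 [ 0.7   1.66 -1.57]
200 1 
[... 227 characters left out ...]
0.66 [ 0.7   1.73 -1.65]
200 1 0.3 1.8 [ 0.574 -0.203  0.2  ] [ 0.483 -0.373  0.43 ] -0.66 [ 0.69  1.5  -1.84]
200 1 0.3 2.1 [ 0.574 -0.203  0.2  ] [ 0.483 -0.373  0.43 ] -0.66 [ 0.73  1.27 -2.04]
200 -1 0.2 1.5 [ 0.574 -0.203  0.2  ] [ 0.513 -0.316  0.353] -0.55 [0.7  1.66 1.57]
200 -1 0.2 1.8 [ 0.574 -0.203  0.2  ] [ 0.513 -0.316  0.353] -0.55 [0.7  1.43 1.38]
200 -1 0.2 2.1 [ 0.574 -0.203  0.2  ] [ 0.513 -0.316  0.353] -0.55 [0.76 1.21 1.17]
200 -1 0.3 1.5 [ 0.574 -0.203  0.2  ] [ 0.483 -0.373  0.43 ] -0.66 [0.7  1.73 1.49]
200 -1 0.3 1.8 [ 0.574 -0.203  0.2  ] [ 0.483 -0.373  0.43 ] -0.66 [0.69 1.5  1.3 ]
200 -1 0.3 2.1 [ 0.574 -0.203  0.2  ] [ 0.483 -0.373  0.43 ] -0.66 [0.73 1.27 1.1 ]
```

```bash
cat > go.py <<'E'
from ik import *
from workcell import r
import sys
np.set_printoptions(precision=4,suppress=True)
def delta(up,out,s,y=0,roll=0,pr=True):
    o=r.get_obs();p,T=pose(up,out,s);p=p+y*1e-3*ys
    A=o['orientation'];d=A.T@(p-o['tcp_pos']);rv=R.from_matrix(A.T@T).as_rotvec(degrees=True)
    print('clk',round(o['clock'],2),'shift',d.round(4),'turn',rv.round(2),np.linalg.norm(rv).round(1),'q',o['qpos'].round(2),'F',o['force'].round(1),'w',o['width'].round(4))
    e=o['tcp_pos']-rest; print('now up',65-1e3*e@ds,'out',1e3*e@n,'y',1e3*e@ys)
if __name__=='__main__':
    a=sys.argv; delta(float(a[1]),float(a[2]),int(a[3]),float(a[4]) if len(a)>4 else 0)
E
python3 go.py 190 23 1; python3 go.py 190 23 -1
```

```text
Traceback (most recent call last):
  File "go.py", line 11, in <module>
    a=sys.argv; delta(float(a[1]),float(a[2]),int(a[3]),float(a[4]) if len(a)>4 else 0)
                ~~~~~^^^^^^^^^^^^^^^^^^^^^^^^^^^^^^^^^^^^^^^^^^^^^^^^^^^^^^^^^^^^^^^^^^
  File "go.py", line 8, in delta
    print('clk',round(o['clock'],2),'shift',d.round(4),'turn',rv.round(2),np.linalg.norm(rv).round(1),'q',o['qpos'].round(2),'F',o['force'].round(1),'w',o['width'].round(4))
                                                                                                                                                         ^^^^^^^^^^^^^^^^
AttributeError: 'float' object has no attribute 'round'
Traceback (most recent call last):
  File "go.py", line 11, in <module>
    a=sys.argv; delta(float(a[1]),float(a[2]),int(a[3]),float(a[4]) if len(a)>4 else 0)
                ~~~~~^^^^^^^^^^^^^^^^^^^^^^^^^^^^^^^^^^^^^^^^^^^^^^^^^^^^^^^^^^^^^^^^^^
  File "go.py", line 8, in delta
    print('clk',round(o['clock'],2),'shift',d.round(4),'turn',rv.round(2),np.linalg.norm(rv).round(1),'q',o['qpos'].round(2),'F',o['force'].round(1),'w',o['width'].round(4))
                                                                                                                                                         ^^^^^^^^^^^^^^^^
AttributeError: 'float' object has no attribute 'round'
```

```bash
sed -i "s/o\['width'\].round(4)/round(o['width'],4)/" go.py
python3 go.py 190 23 1; python3 go.py 190 23 -1
```

```text
clk 2.5 shift [ 0.4887 -0.2855  0.0223] turn [ -19.7    46.32 -127.27] 136.9 q [-1.34  0.12  1.65 -0.    1.37 -0.08] F [ 0.4 -0.7 -0.2] w 0.0953
now up 560.6340088141792 out -383.9861788050554 y 133.43996058944634
clk 2.5 shift [ 0.4887 -0.2855  0.0223] turn [37.79 16.07 44.14] 60.3 q [-1.34  0.12  1.65 -0.    1.37 -0.08] F [ 0.4 -0.7 -0.2] w 0.0953
now up 560.6340088141792 out -383.9861788050554 y 133.43996058944634
```

carry_out --series '[[[0.0245,-0.0143,-0.004],[1.9,0.8,2.2],0.095],[[0.049,-0.0286,-0.008],[3.8,1.6,4.4],0.095],[[0.0735,-0.0429,-0.012],[5.7,2.4,6.6],0.095],[[0.098,-0.0572,-0.016],[7.6,3.2,8.8],0.095],[[0.1225,-0.0715,-0.02],[9.5,4.0,11.0],0.095],[[0.147,-0.0858,-0.02],[11.4,4.8,13.2],0.095],[[0.1715,-0.1001,-0.02],[13.3,5.6,15.4],0.095],[[0.196,-0.1144,-0.02],[15.2,6.4,17.6],0.095],[[0.2205,-0.1287,-0.02],[17.1,7.2,19.8],0.095],[[0.245,-0.143,-0.02],[19,8,22],0.095]]'

```text
clock: 3.33
tcp_pos: [0.3896, -0.4064, 0.2349]
orientation: [[0.993, -0.061, 0.098], [-0.091, -0.937, 0.337], [0.071, -0.344, -0.936]]
force: [0.6, 0.2, -0.0]
width: 0.0949
```

```bash
python3 go.py 190 23 -1
```

```text
clk 3.33 shift [ 0.164  -0.193   0.1288] turn [18.73  8.08 22.  ] 30.0 q [-1.04  0.06  1.72  0.26  1.62  0.59] F [ 0.6  0.2 -0. ] w 0.0949
now up 398.1206881264036 out -158.82148831566118 y 66.03156557711101
```

carry_out --series '[[[0.0182,-0.0214,0.0143],[2.1,0.9,2.4],0.095],[[0.0364,-0.0429,0.0286],[4.2,1.8,4.9],0.095],[[0.0547,-0.0643,0.0429],[6.2,2.7,7.3],0.095],[[0.0729,-0.0858,0.0572],[8.3,3.6,9.8],0.095],[[0.0911,-0.1072,0.0716],[10.4,4.5,12.2],0.095],[[0.1093,-0.1287,0.0859],[12.5,5.4,14.7],0.095],[[0.1276,-0.1501,0.1002],[14.6,6.3,17.1],0.095],[[0.1458,-0.1716,0.1145],[16.6,7.2,19.6],0.095],[[0.164,-0.193,0.1288],[18.7,8.1,22],0.095],[[0.164,-0.193,0.1288],[18.7,8.1,22],0.095]]'

```text
clock: 4.17
tcp_pos: [0.5759, -0.1938, 0.1896]
orientation: [[0.883, -0.361, 0.3], [-0.469, -0.675, 0.57], [-0.003, -0.643, -0.765]]
force: [-0.4, 0.3, -0.8]
width: 0.0951
```

```bash
python3 go.py 190 23 -1; python3 look.py b rail_top,board_face,mould
```

```text
clk 4.17 shift [ 0.0023  0.     -0.0036] turn [-0.05  0.3   0.05] 0.3 q [-0.72  0.11  1.83  0.68  1.44  1.16] F [-0.4  0.3 -0.8] w 0.0951
now up 186.42288181810278 out 23.042036278940817 y 2.3204887687385645
4.1667 [ 0.57591387 -0.19383233  0.18962646] 0.09507939457736957 [-0.37669063  0.29394033 -0.76892812]
scene rail_top [([257, 180, 323, 227], 0.67), ([262, 139, 315, 206], 0.64)]
scene rail_top [([288, 172], 0.67)]
scene board_face [([261, 139, 315, 207], 0.94)]
scene board_face [([286, 173], 0.95), ([236, 211], 0.3)]
scene mould [([245, 236, 299, 284], 0.96), ([290, 148, 326, 207], 0.63)]
scene mould [([272, 254], 0.89), ([299, 178], 0.56)]
top rail_top [([312, 161, 358, 220], 0.8)]
top rail_top [([361, 188], 0.87)]
top board_face [([316, 150, 382, 205], 0.93)]
top board_face [([346, 176], 0.91)]
top mould [([379, 234, 428, 282], 0.83), ([248, 193, 294, 240], 0.68), ([327, 160, 384, 213], 0.66)]
top mould [([269, 215], 0.8), ([408, 259], 0.76)]
```

View pics/b_scene.png

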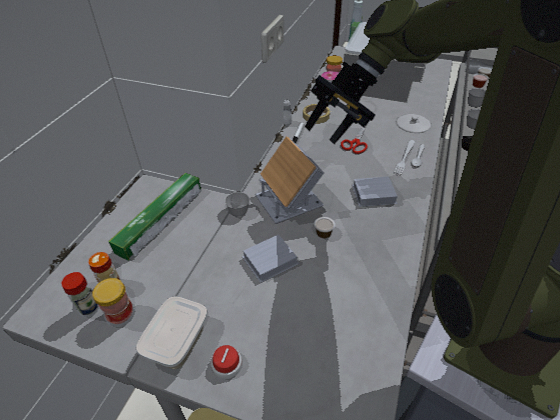

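View pics/b_top.png

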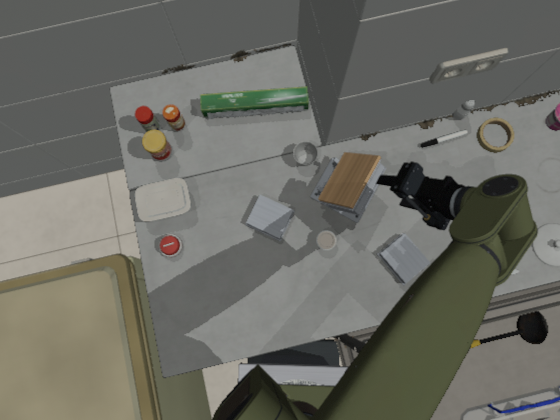

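Gripper at top edge, fingers apparently straddling the pair (scene fingertips at (308,125) and (338,138)). I check the pose model by overlaying it.

```bash
cat > ov.py <<'E'
from geo import *; from ik import *
import cv2,sys
tag=sys.argv[1]
ims=[]
for nme,(x0,y0) in dict(scene=(240,110),top=(300,130)).items():
    p=load(tag,nme);im=cv2.resize(p['color'][y0:y0+110,x0:x0+110],None,fx=7.2/2,fy=7.2/2,interpolation=cv2.INTER_CUBIC)
    for h,col in((46,(0,255,0)),(36,(255,0,0)),(0,(0,0,255))):
        Q=[rest+h*1e-3*n+a*.065*ds+b*.075*ys for a,b in((1,1),(1,-1),(-1,-1),(-1,1))]
        q=((proj(p,Q)-[x0,y0]+.5)*3.6).astype(int);cv2.polylines(im,[q],True,col,1)
    tcp=proj(p,p.get('tcp',rest)); ims.append(im)
cv2.imwrite(f'pics/{tag}_ov.png',np.hstack(ims))
E
python3 ov.py b
```

```text
(no output)
```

View pics/b_ov.png

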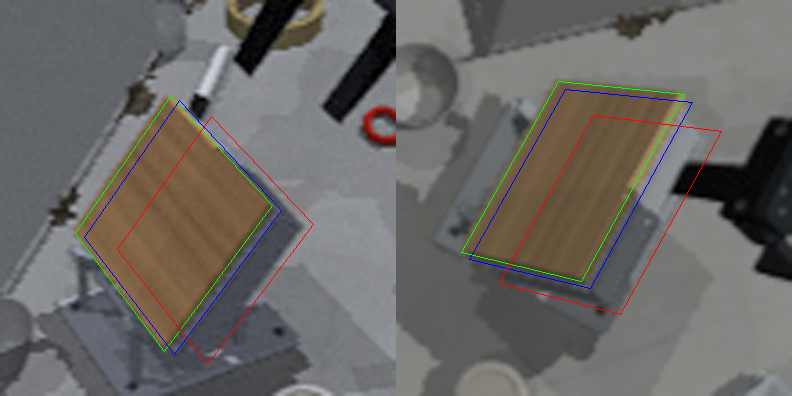

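carry_out --series '[[[0,0,0.014],[0,0,0],0.095],[[0,0,0.028],[0,0,0],0.095],[[0,0,0.042],[0,0,0],0.095],[[0,0,0.054],[0,0,0],0.095],[[0,0,0.066],[0,0,0],0.095],[[0,0,0.077],[0,0,0],0.095],[[0,0,0.087],[0,0,0],0.095],[[0,0,0.095],[0,0,0],0.095],[[0,0,0.1],[0,0,0],0.095],[[0,0,0.1],[0,0,0],0.095]]'

```text
clock: 5.7
tcp_pos: [0.6055, -0.1402, 0.114]
orientation: [[0.882, -0.361, 0.301], [-0.47, -0.677, 0.566], [-0.001, -0.642, -0.767]]
force: [-0.7, -0.6, -0.2]
width: 0.0952
```

```bash
python3 go.py 88 23 -1; python3 look.py c;python3 ov.py c
```

```text
clk 5.7 shift [ 0.0016 -0.0017  0.0011] turn [0.09 0.12 0.08] 0.2 q [-0.62  0.18  1.89  0.73  1.28  1.14] F [-0.7 -0.6 -0.2] w 0.0952
now up 89.06439865886709 out 21.34668239886467 y 1.5585060612518784
5.7 [ 0.60554432 -0.14018427  0.11395578] 0.09523831921340117 [-0.69646972 -0.57514442 -0.17039074]
```

View pics/c_ov.png

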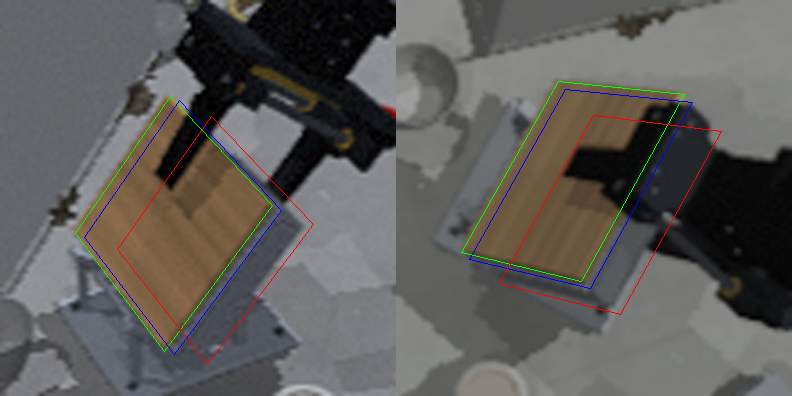

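carry_out --series '[[[0,-0.0025,0],[0,0,0],0.095],[[0,-0.0025,0],[0,0,0],0.07],[[0,-0.0025,0],[0,0,0],0.055],[[0,-0.0025,0],[0,0,0],0.05],[[0,-0.0025,0],[0,0,0],0.047],[[0,-0.0025,0],[0,0,0],0.045],[[0,-0.0025,0],[0,0,0],0.04],[[0,-0.0025,0],[0,0,0],0.03],[[0,-0.0025,0],[0,0,0],0.02],[[0,-0.0025,0],[0,0,0],0.02]]' --force 50

```text
clock: 6.63
tcp_pos: [0.6071, -0.1388, 0.1176]
orientation: [[0.882, -0.36, 0.303], [-0.471, -0.676, 0.567], [0.001, -0.643, -0.766]]
force: [0.5, 3.0, 2.0]
width: 0.0457
```

```bash
python3 go.py 88 24 -1
```

```text
clk 6.63 shift [0.0009 0.0012 0.0025] turn [-0.03  0.03  0.12] 0.1 q [-0.62  0.17  1.89  0.73  1.28  1.15] F [0.5 3.  2. ] w 0.0457
now up 90.54244810700246 out 25.187293759923094 y 0.8603148855374136
```

carry_out --series '[[[0,-0.002,-0.003],[0,0,0],0.02],[[0,-0.003,-0.01],[0,0,0],0.02],[[0,-0.003,-0.02],[0,0,0],0.02],[[0,-0.003,-0.032],[0,0,0],0.02],[[0,-0.003,-0.045],[0,0,0],0.02],[[0,-0.003,-0.06],[0,0,0],0.02],[[0,-0.003,-0.075],[0,0,0],0.02],[[0,-0.003,-0.09],[0,0,0],0.02],[[0,-0.003,-0.105],[0,0,0],0.02],[[0,-0.003,-0.115],[0,0,0],0.02]]' --force 50

```text
clock: 7.47
tcp_pos: [0.5729, -0.2042, 0.2092]
orientation: [[0.882, -0.36, 0.305], [-0.472, -0.678, 0.564], [0.003, -0.641, -0.768]]
force: [0.4, -0.5, -3.2]
width: 0.0459
```

```bash
python3 go.py 205 26 -1; python3 look.py d board,small_cup,sauce_pot
```

```text
clk 7.47 shift [0.0001 0.0015 0.0032] turn [ 0.14 -0.13  0.15] 0.2 q [-0.74  0.09  1.81  0.68  1.47  1.17] F [ 0.4 -0.5 -3.2] w 0.0459
now up 208.20958966574742 out 27.50512174820504 y 0.09149485363086576
7.4667 [ 0.5728762  -0.20421451  0.20918486] 0.0459260084405618 [ 0.39319694 -0.45335832 -3.17984736]
scene board [([285, 99, 342, 167], 0.82), ([256, 162, 322, 223], 0.55)]
scene board [([313, 132], 0.85)]
scene small_cup [([226, 189, 250, 219], 0.72)]
scene small_cup [([238, 210], 0.61)]
scene sauce_pot [([313, 217, 333, 237], 0.63)]
scene sauce_pot [([319, 230], 0.85)]
top board [([346, 153, 413, 216], 0.98)]
top board [([382, 186], 0.84)]
top small_cup [([292, 144, 322, 167], 0.86)]
top small_cup [([304, 156], 0.93)]
top sauce_pot [([315, 232, 337, 252], 0.75)]
top sauce_pot [([325, 242], 0.62)]
```

View pics/d_scene.png

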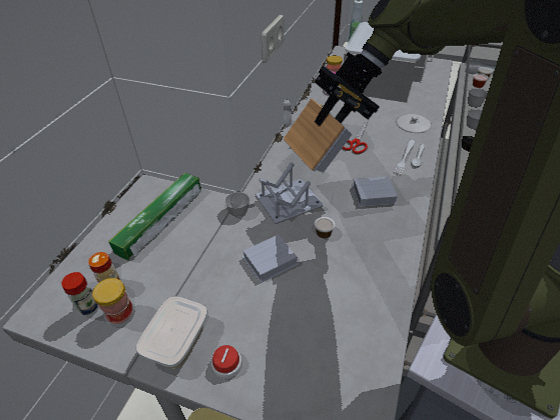

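View pics/d_top.png

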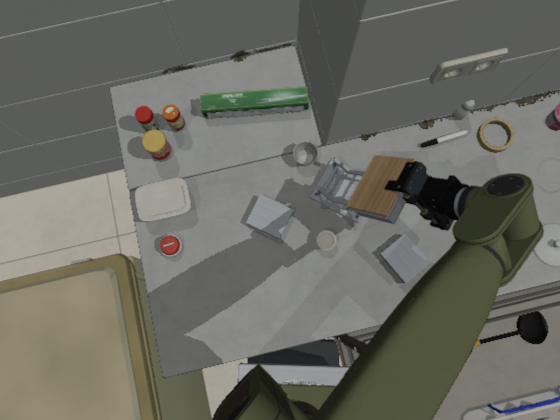

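Pair is held together over the empty stand (scene board at (316,135)), wrist reads 3.2 N = its weight. Now the half turn about the tool axis.

carry_out --series '[[[0,0,0],[0,0,-3],0.02],[[0,0,0],[0,0,-8],0.02],[[0,0,0],[0,0,-14],0.02],[[0,0,0],[0,0,-20],0.02],[[0,0,0],[0,0,-26],0.02],[[0,0,0],[0,0,-32],0.02],[[0,0,0],[0,0,-38],0.02],[[0,0,0],[0,0,-44],0.02],[[0,0,0],[0,0,-50],0.02],[[0,0,0],[0,0,-56],0.02]]' --force 50

```text
clock: 9.0
tcp_pos: [0.573, -0.2024, 0.2068]
orientation: [[0.79, 0.534, 0.303], [0.302, -0.768, 0.566], [0.534, -0.355, -0.767]]
force: [-0.2, -0.1, -3.2]
width: 0.0458
```

carry_out --series '[[[0,0,0],[0,0,-6],0.02],[[0,0,0],[0,0,-12],0.02],[[0,0,0],[0,0,-18],0.02],[[0,0,0],[0,0,-24],0.02],[[0,0,0],[0,0,-30],0.02],[[0,0,0],[0,0,-36],0.02],[[0,0,0],[0,0,-42],0.02],[[0,0,0],[0,0,-48],0.02],[[0,0,0],[0,0,-54],0.02],[[0,0,0],[0,0,-60],0.02]]'

```text
clock: 9.83
tcp_pos: [0.573, -0.2024, 0.2068]
orientation: [[-0.067, 0.951, 0.303], [0.816, -0.122, 0.565], [0.575, 0.285, -0.767]]
force: [-0.4, 1.4, -2.7]
width: 0.046
```

carry_out --series '[[[0,0,0],[0,0,-6],0.02],[[0,0,0],[0,0,-12],0.02],[[0,0,0],[0,0,-18],0.02],[[0,0,0],[0,0,-24],0.02],[[0,0,0],[0,0,-30],0.02],[[0,0,0],[0,0,-36],0.02],[[0,0,0],[0,0,-42],0.02],[[0,0,0],[0,0,-48],0.02],[[0,0,0],[0,0,-54],0.02],[[0,0,0],[0,0,-60],0.02]]'

```text
clock: 10.67
tcp_pos: [0.573, -0.2024, 0.2068]
orientation: [[-0.857, 0.417, 0.303], [0.514, 0.645, 0.566], [0.04, 0.64, -0.767]]
force: [-1.1, 0.4, -3.2]
width: 0.0457
```

```bash
python3 go.py 205 26 1; python3 look.py e board,mould
```

```text
clk 10.67 shift [-0.0009 -0.0012  0.0003] turn [-0.1  -0.02 -3.59] 3.6 q [-0.74  0.09  1.82  0.68  1.46 -1.91] F [-1.1  0.4 -3.2] w 0.0457
now up 205.33438905293846 out 27.285176054860244 y 0.8577640168949228
10.6667 [ 0.5729946  -0.20237212  0.20684095] 0.04565653163954179 [-1.08715795  0.35374323 -3.18212811]
scene board [([320, 130, 352, 175], 0.73), ([285, 105, 350, 174], 0.67)]
scene board [([296, 171], 0.43)]
scene mould [([353, 179, 397, 205], 0.87), ([244, 238, 300, 283], 0.63), ([286, 106, 349, 172], 0.56)]
scene mould [([313, 134], 0.81), ([376, 187], 0.8), ([271, 254], 0.79)]
top board [([133, 178, 190, 225], 0.67), ([355, 202, 406, 223], 0.45)]
top board [([346, 187], 0.72), ([337, 185], 0.61)]
top mould [([350, 156, 404, 220], 0.81), ([380, 234, 427, 285], 0.8), ([247, 196, 294, 241], 0.62), ([311, 156, 364, 221], 0.25)]
top mould [([407, 260], 0.77), ([270, 216], 0.73), ([323, 243], 0.18)]
```

View pics/e_scene.png

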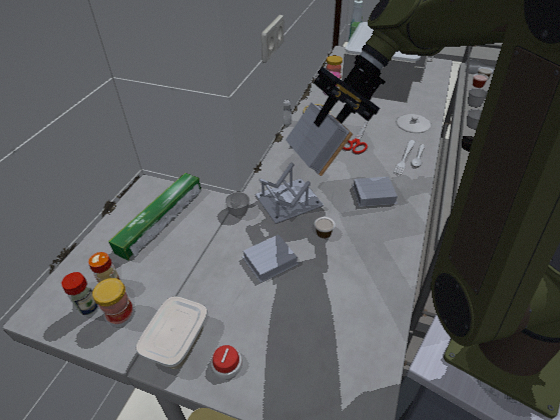

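View pics/e_top.png

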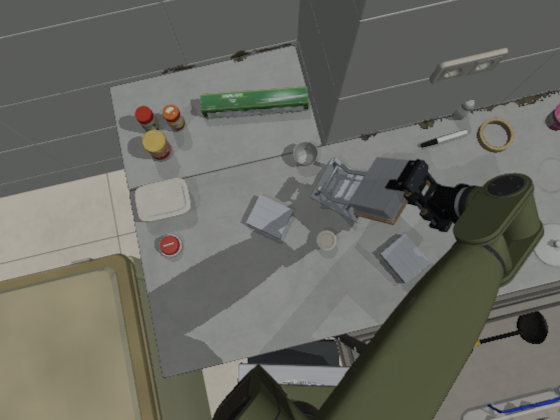

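Turned over: mould underside on top (scene (318,135)), board edge below. I check the plane and in-plane alignment of the held pair, and the exposed rails.

```bash
cat > m2.py <<'E'
from geo import *; from ik import *
import cv2
np.set_printoptions(precision=4,suppress=True)
tcp=np.array([0.573,-0.2024,0.2068])
for nme in('scene','top'):
    X=cloud(load('e',nme));b=load('e',nme)['color'].astype(int).max(2)
    E=(X-tcp)@np.stack([ys,-ds,n],1)*1e3   # y, up, out relative to TCP
    m=(abs(E[...,2]-23)<12)&(abs(E[...,0])<95)&(E[...,1]<60)&(E[...,1]>-120)&(b>70)
    P=X[m];
    for _ in range(5):
        c=P.mean(0);nn=np.linalg.svd(P-c)[2][2];nn*=np.sign(nn[2]);P=P[abs((P-c)@nn)<.005]
    e=(P-tcp)@np.stack([ys,-ds,n],1)*1e3
    print(nme,len(P),'n in (y,up,out)',nn@np.stack([ys,-ds,n],1),'c',e.mean(0),e.min(0),e.max(0),cv2.minAreaRect(e[:,:2].astype(np.float32)))
    # rails: height band on the face plane
    G=(X-rest)@np.stack([ys,-ds,n],1)*1e3
    k=(abs(G[...,2])<7)&(abs(G[...,0])<70)&(G[...,1]>-55)&(G[...,1]<11)
    g=G[k]
    for s in(1,-1):
        q=g[(g[:,0]*s>25)]; print(' rail',s,len(q),np.median(q[:,0]) if len(q) else 0,np.median(q,0) if len(q) else 0, q.min(0) if len(q) else 0,q.max(0) if len(q) else 0)
E
python3 m2.py
```

```text
scene 1667 n in (y,up,out) [-0.059  -0.0074  0.9982] c [  1.4147 -26.2906  22.5204] [-76.1264 -85.5062  14.9675] [69.1606 59.6419 28.9839] ((-3.5399627685546875, -12.738128662109375), (144.97396850585938, 144.73243713378906), 89.43995666503906)
 rail 1 118 48.07904042983683 [ 48.079  -22.6485   0.8461] [ 28.0308 -53.9715  -6.1616] [53.4793  9.8004  5.1867]
 rail -1 113 -41.204262984373464 [-41.2043 -24.006    0.4868] [-53.2841 -54.896   -6.5502] [-26.197   10.7054   5.1039]
top 1756 n in (y,up,out) [-0.0684 -0.0029  0.9977] c [  1.4522 -30.3341  23.7282] [-74.1455 -91.7929  15.3289] [66.649  35.8776 31.394 ] ((-3.7614669799804688, -27.890625), (127.71968841552734, 140.45115661621094), 89.77413940429688)
 rail 1 76 46.51548443340026 [ 46.5155 -32.2272   1.8699] [ 25.145  -54.1747  -6.0181] [53.1466  6.9787  6.8496]
 rail -1 77 -40.65781128904316 [-40.6578 -31.9513   2.3783] [-50.2165 -54.8854  -6.6772] [-26.6262  -0.0078   6.7244]
```

carry_out --series '[[[0.003,0,0],[0,0,-2],0.02],[[0.005,0,0.005],[0,0,-3.6],0.02],[[0.005,0,0.017],[0,0,-3.6],0.02],[[0.005,0,0.03],[0,0,-3.6],0.02],[[0.005,0,0.044],[0,0,-3.6],0.02],[[0.005,0,0.058],[0,0,-3.6],0.02],[[0.005,0,0.072],[0,0,-3.6],0.02],[[0.005,0,0.085],[0,0,-3.6],0.02],[[0.005,0,0.095],[0,0,-3.6],0.02],[[0.005,0,0.1],[0,0,-3.6],0.02]]'

```text
clock: 12.0
tcp_pos: [0.5987, -0.1417, 0.1283]
orientation: [[-0.88, 0.368, 0.301], [0.475, 0.673, 0.567], [0.006, 0.642, -0.767]]
force: [-0.3, -0.4, -3.8]
width: 0.0457
```

```bash
python3 go.py 91 25 1 5; python3 look.py f;
```

```text
clk 12.0 shift [-0.002  -0.0021  0.012 ] turn [-0.09 -0.18 -0.34] 0.4 q [-0.63  0.15  1.9   0.72  1.3  -1.98] F [-0.3 -0.4 -3.8] w 0.0457
now up 103.01411047568189 out 27.111287204854452 y 6.914826888144453
12.0 [ 0.59867331 -0.14166373  0.1283473 ] 0.045681937994605556 [-0.30940901 -0.35214343 -3.84552129]
```

View pics/f_scene.png

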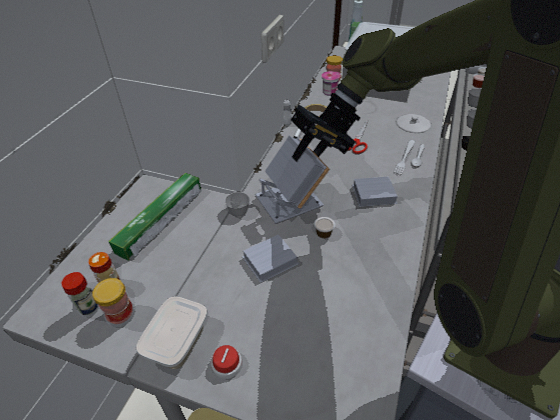

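carry_out --series '[[[0,0,0.002],[0,0,0],0.02],[[0,0,0.004],[0,0,0],0.02],[[0,0,0.006],[0,0,0],0.02],[[0,-0.001,0.008],[0,0,0],0.02],[[0,-0.001,0.0095],[0,0,0],0.02],[[0,-0.001,0.0105],[0,0,0],0.02],[[0,-0.0015,0.011],[0,0,0],0.02],[[0,-0.0015,0.011],[0,0,0],0.02],[[0,-0.0015,0.011],[0,0,0],0.02],[[0,-0.0015,0.011],[0,0,0],0.02]]'

```text
clock: 12.93
tcp_pos: [0.602, -0.1379, 0.1212]
orientation: [[-0.88, 0.367, 0.303], [0.476, 0.673, 0.566], [0.003, 0.642, -0.767]]
force: [1.2, 1.0, -2.7]
width: 0.0462
```

```bash
python3 go.py 91 25 1 5
```

```text
clk 12.93 shift [-0.0008 -0.0012  0.0034] turn [-0.06 -0.01 -0.28] 0.3 q [-0.62  0.16  1.9   0.73  1.28 -1.98] F [ 1.2  1.  -2.7] w 0.0462
now up 94.43766283650649 out 26.248277304882855 y 5.790530697569618
```

carry_out --series '[[[0,0,0.0005],[0,0,0],0.02],[[0,0,0.001],[0,0,0],0.02],[[0,0,0.0015],[0,0,0],0.02],[[0,0,0.002],[0,0,0],0.02],[[0,-0.0005,0.0025],[0,0,0],0.02],[[0,-0.001,0.003],[0,0,0],0.02],[[0,-0.001,0.003],[0,0,0],0.02],[[0,-0.001,0.003],[0,0,0],0.02],[[0,-0.001,0.003],[0,0,0],0.02],[[0,-0.001,0.003],[0,0,0],0.02]]'

```text
clock: 13.77
tcp_pos: [0.6028, -0.1367, 0.119]
orientation: [[-0.88, 0.366, 0.304], [0.476, 0.673, 0.566], [0.003, 0.643, -0.766]]
force: [1.2, 4.6, 3.9]
width: 0.0456
```

```bash
python3 go.py 91 25 1 5; python3 look.py g; python3 ov.py g
```

```text
clk 13.77 shift [-0.0006 -0.0009  0.0008] turn [-0.01  0.01 -0.25] 0.2 q [-0.62  0.16  1.9   0.73  1.28 -1.99] F [1.2 4.6 3.9] w 0.0456
now up 91.76099118243556 out 25.915355918309128 y 5.569053567084168
13.7667 [ 0.60284456 -0.13673229  0.11895818] 0.04558763516767501 [1.20744878 4.57707301 3.90544143]
```

View pics/g_ov.png

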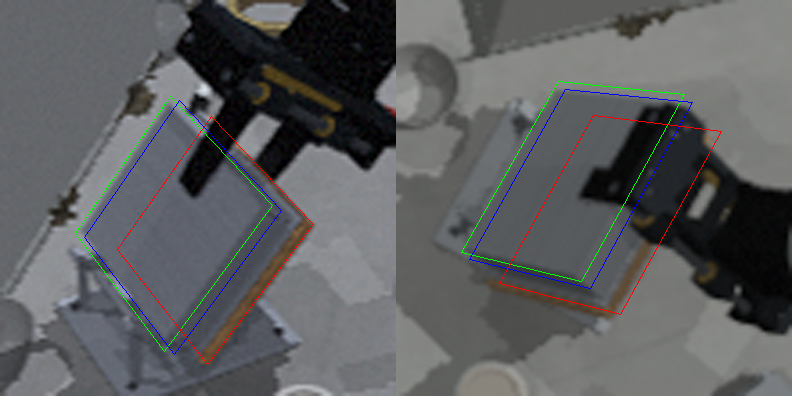

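carry_out --series '[[[0,0,0],[0,0,0],0.047],[[0,0,0],[0,0,0],0.048],[[0,0,0],[0,0,0],0.05],[[0,0,0],[0,0,0],0.053],[[0,0,0],[0,0,0],0.057],[[0,0,0],[0,0,0],0.062],[[0,0,0],[0,0,0],0.07],[[0,0,0],[0,0,0],0.08],[[0,0,0],[0,0,0],0.088],[[0,0,0],[0,0,0],0.088]]'

```text
clock: 14.7
tcp_pos: [0.6022, -0.1371, 0.1179]
orientation: [[-0.88, 0.367, 0.303], [0.476, 0.674, 0.565], [0.004, 0.641, -0.767]]
force: [-1.0, 0.0, 0.9]
width: 0.0835
```

```bash
python3 go.py 91 25 1 5; python3 look.py h; python3 ov.py h
```

```text
clk 14.7 shift [-0.0009  0.0002  0.0003] turn [-0.11 -0.02 -0.3 ] 0.3 q [-0.62  0.16  1.9   0.73  1.28 -1.99] F [-1.   0.   0.9] w 0.0835
now up 91.31940530960124 out 24.776672838715452 y 5.9291727655381825
14.7 [ 0.60224911 -0.1370807   0.11788797] 0.08350576152532539 [-1.00738146  0.00884769  0.92961829]
```

View pics/h_ov.png

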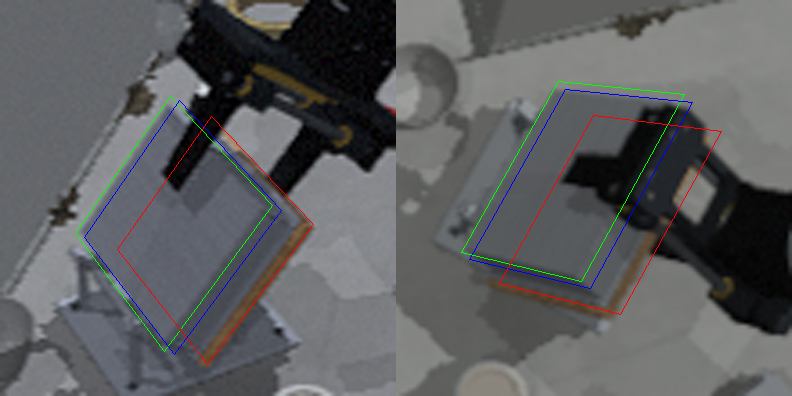

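Released; the pair stays in place against the model's outline. Backing straight out along the slope.

carry_out --series '[[[0,0,-0.003],[0,0,0],0.092],[[0,0,-0.008],[0,0,0],0.092],[[0,0,-0.016],[0,0,0],0.092],[[0,0,-0.026],[0,0,0],0.092],[[0,0,-0.038],[0,0,0],0.092],[[0,0,-0.052],[0,0,0],0.092],[[0,0,-0.067],[0,0,0],0.092],[[0,0,-0.082],[0,0,0],0.092],[[0,0,-0.097],[0,0,0],0.092],[[0,0,-0.11],[0,0,0],0.092]]'

```text
clock: 15.63
tcp_pos: [0.5687, -0.2007, 0.2043]
orientation: [[-0.879, 0.367, 0.304], [0.476, 0.674, 0.565], [0.002, 0.641, -0.767]]
force: [1.0, -0.6, -0.3]
width: 0.092
```

```bash
python3 go.py 200 25 1 5; python3 look.py i board,small_cup,sauce_pot,rice_box,kitchen_timer; python3 ov.py i
cat > m3.py <<'E'
from geo import *; from ik import *
import cv2
np.set_printoptions(precision=3,suppress=True)
for nme in('scene','top'):
    p=load('i',nme);X=cloud(p);b=p['color'].astype(int);B=np.stack([ys,-ds,n],1)
    E=(X-rest)@B*1e3
    m=(abs(E[...,2]-46)<10)&(abs(E[...,0])<90)&(abs(E[...,1])<80);P=X[m]
    for _ in range(5):
        c=P.mean(0);nn=np.linalg.svd(P-c)[2][2];nn*=np.sign(nn[2]);P=P[abs((P-c)@nn)<.004]
    e=(P-rest)@B*1e3
    print(nme,len(P),'tilt',np.degrees(np.arccos(nn[2])),'n',nn@B,'c',e.mean(0),cv2.minAreaRect(e[:,:2].astype(np.float32)))
    k=(b[...,2]-b[...,0]>30)&(abs(E[...,2])<20)&(abs(E[...,0])<90)&(abs(E[...,1])<80);g=E[k];print(' board edge',len(g),g.min(0),g.max(0))
E
python3 m3.py
```

```text
clk 15.63 shift [-0.0005 -0.0002  0.0037] turn [-0.12  0.07 -0.27] 0.3 q [-0.74  0.08  1.83  0.68  1.46 -1.97] F [ 1.  -0.6 -0.3] w 0.092
now up 203.7255547997794 out 25.254566625141734 y 5.473587245339577
15.6333 [ 0.56868028 -0.20065042  0.20430326] 0.09204459779196685 [ 1.00473417 -0.61438575 -0.34300485]
scene board [([296, 172, 324, 206], 0.71), ([261, 141, 325, 210], 0.68), ([138, 297, 210, 370], 0.21)]
scene board []
scene small_cup [([229, 193, 251, 215], 0.62)]
scene small_cup [([239, 210], 0.76), ([323, 233], 0.3)]
scene sauce_pot [([313, 214, 334, 236], 0.91)]
scene sauce_pot [([323, 232], 0.88), ([290, 200], 0.59)]
scene rice_box [([141, 297, 208, 369], 0.9)]
scene rice_box [([181, 342], 0.57)]
scene kitchen_timer [([211, 344, 242, 383], 0.69)]
scene kitchen_timer [([226, 362], 0.85)]
top board [([323, 168, 386, 216], 0.81)]
top board []
top small_cup [([292, 143, 320, 166], 0.71), ([326, 168, 389, 217], 0.61)]
top small_cup [([305, 156], 0.68)]
top sauce_pot [([315, 234, 339, 253], 0.79)]
top sauce_pot []
top rice_box [([136, 179, 192, 226], 0.72), ([309, 157, 362, 222], 0.63), ([319, 154, 385, 215], 0.16)]
top rice_box [([167, 202], 0.74)]
top kitchen_timer [([158, 232, 186, 257], 0.74)]
top kitchen_timer [([171, 245], 0.81), ([355, 186], 0.24)]
scene 1729 tilt 50.05963233406061 n [ 0.004 -0.001  1.   ] c [ 6.005  1.009 47.702] ((1.7732620239257812, -9.05596923828125), (141.0457305908203, 145.5631561279297), 89.61832427978516)
 board edge 167 [-62.82  -63.607   4.582] [84.824 66.379 15.654]
top 1652 tilt 49.74475785208032 n [0.002 0.004 1.   ] c [ 4.314  0.457 49.182] ((3.0616912841796875, -6.564888000488281), (135.71343994140625, 141.85939025878906), 89.49146270751953)
 board edge 153 [-64.789 -60.151   2.869] [82.896 67.152 16.01 ]
```

View pics/i_ov.png

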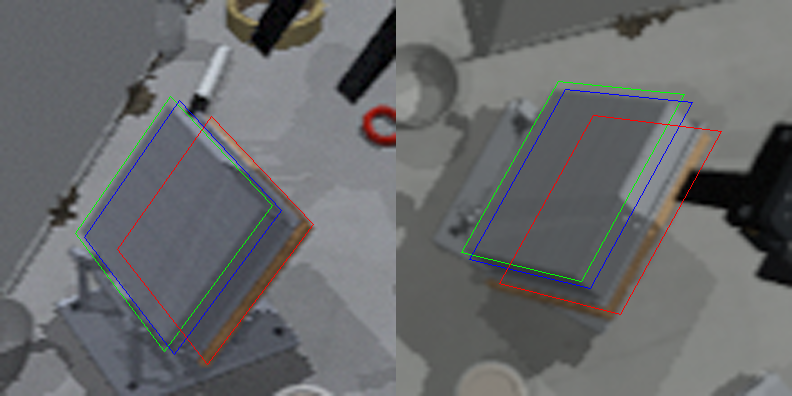

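View pics/i_scene.png

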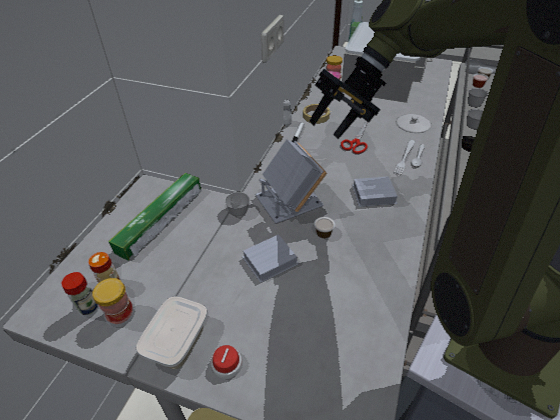

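The pair leans with the board underneath, and the gripper is clear of it. Handing in.

```bash
python3 -c "
from workcell import r
o=r.get_obs();print(o['clock'],o['force'],o['joint_vel']);print(r.sign_off())"
```

```text
16.7333 [0.23648731 0.3008679  0.68692889] [ 1.65955659e-03 -1.06194528e-03  2.52590295e-05 -4.08444336e-04
  5.88500051e-04  8.79177901e-04]
the job is handed in; nothing more can be done
None
```

The mould and board are turned over and back in the stand, board underneath against the rails and mould mouth down on top. I handed the job in at about 16.7 s; sign-off reports no verdict.

I gripped the pair through its thickness at the free upper edge with 50 N and lifted it up the slope. Then I turned it 180° about the tool axis, lowered it until the force showed contact with rails and ledges, released it, and backed out.

**Last checks:**
- **Tilt:** the upper face leans at 50° in both cameras, so both z axes are about 130° from up.
- **Seating:** that face lies 48–49 mm out from my first estimate of the rails' plane, where 46 mm was expected. The rails themselves measured about 1–2 mm proud of that plane, so this fits the pair lying flat.
- **Centring:** the pair is within about 5 mm of the stand's centre line and turned less than 1°.
- **Release:** the gripper stands about 7 cm clear, with almost no force on the wrist.
- **Bystanders:** cup, pot, tub and timer showed no shift beyond detector scatter.

**Not confirmed:** the networks gave no landmark for the board at the end because it is mostly hidden. I judged its place from its visible edge and the depth fit.

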